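# Put a gas nozzle away in a flip-cap tube rack

## Task

Put the loose ceramic gas nozzle away in the consumables rack: flick open the cap of the wide tube, slide the nozzle in and press the cap shut again until it snaps home. The slim tube that was left open wants its cap pressed shut as well; do not open the other two, and leave the electrode box and the brush where they lie.

Things in the scene. Friction and masses are not known exactly. Their poses are not given: they have to be found in the camera images.
- rack: Grey folded-sheet rack, bolted down, 272 wide (its y) x 132 deep x 101 high; origin at bench level under the middle, x to its back. Four aluminium tubes in a row, 62 mm apart (y = -93, -31, 31, 93, in any order), lean 22 deg (0.38 rad) to the front, -x; they stand 48 mm out of its sloping plate, mouth centres 130 mm above the bench, each with a black cap hinged at the back.
- wide_tube_mouth (a point): centre of the mouth of the wide tube: outside diameter 40, bore 33, 93 deep, empty. z: out of the mouth along the tube, 22 deg from vertical; x: across the mouth, away from the front, to the cap's hinge; y: along the hinge. Hinge line at x = 25, z = 2 mm. The shut cap is a disc of diameter 45, top face 6 mm above the mouth.
- wide_tube_cap (a joint): cap angle of the wide tube: 0 shut, 2.0 rad fully open (leaning back). An over-centre spring pair at the hinge pulls it shut below 0.45 rad (26 deg) and throws it open above. Starts shut.
- wide_tube_tab (a point): middle of the free edge of the thumb tab on the wide tube's cap; moves and turns with it. A tongue 16 wide, 3.6 thick, 20 long, kicked up and out from the front of the disc, 38 deg above the disc's plane; shut, its free edge is at x = -36, z = 14 mm in the mouth's frame, 61 mm in front of the hinge. Pushed up and back from below, it flips the cap with about 1 N.
- slim_left_open_mouth (a point): centre of the mouth of the slim tube whose cap was left open: outside diameter 25, bore 18 (copper collets stand in it); axes as for the wide tube. Hinge line at x = +17.5, z = +2 mm; cap disc of diameter 30.
- slim_left_open_cap (a joint): cap angle of that slim tube, as for the wide one; starts fully open, near 2.0 rad. Pressing the cap down past 0.45 rad snaps it shut.
- slim_left_open_tab (a point): middle of the free edge of the same thumb tab on that cap: at x = -28, z = 14 mm in its mouth's frame when shut, 46 mm in front of its hinge.
- slim_shut_1_mouth (a point): mouth of another slim tube (same sizes); to be left shut.
- slim_shut_1_cap (a joint): its cap angle; starts at 0 (shut).
- slim_shut_2_mouth (a point): mouth of the last slim tube (same sizes); to be left shut.
- slim_shut_2_cap (a joint): its cap angle; starts at 0 (shut).
- nozzle: the loose gas nozzle: a pinkish ceramic TIG cup, 38 high, standing on its narrow end on the bench to the right of the rack; 20 mm diameter over the lower 16 mm, then 23 mm up to the top. Origin at the centre of its underside, z up.
- electrode_box: flat box of electrodes, 35 x 170 x 18 mm; leave alone. Origin under its middle, y along it.
- brush: small brass brush, 12 x 110 x 18 mm; leave alone. Origin under its middle, y along it.

How it is judged (in metres and radians):
On the way, in this order (a step that is already met when the one before it is completed fails the run):
1. the wide tube's cap is flicked open (value of joint wide_tube_cap above 1.5 rad), for 0.1 s.
2. the nozzle is inside the wide tube (z of nozzle in the frame of wide_tube_mouth below -0.045 m and distance between nozzle and wide_tube_mouth below 0.1 m and x of nozzle in the frame of wide_tube_mouth between -0.02 and 0.02 m), for 0.1 s.
3. the wide tube's cap is pressed shut over it (value of joint wide_tube_cap below 0.08 rad), for 0.1 s.
At the end, for the whole second after the job is handed in: The nozzle lies at rest wholly inside the wide tube (its origin 45 to 100 mm below the mouth and within 20 mm of the axis), and all four caps are shut (each under 0.08 rad) (all of step 2 and value of joint each of wide_tube_cap, slim_left_open_cap, slim_shut_1_cap, slim_shut_2_cap below 0.08 rad and y of nozzle in the frame of wide_tube_mouth between -0.02 and 0.02 m and linear speed of nozzle below 0.02 m/s); the robot touches nothing.
It fails at once if one of the two other slim tubes is opened (value of joint any of slim_shut_1_cap, slim_shut_2_cap above 0.5 rad).
It fails at once if the electrode box or the brush is moved more than 25 mm (distance of any of electrode_box, brush from where it was at the start of the episode above 0.025 m).
It also fails if it takes over 61 s, if anything falls off the work surface, if the arm or the gripper's body presses on something with over 40 N, if the wrist force passes 120 N, or if a joint passes its speed limit or range.

## Robot

A 6-joint arm with a two-finger parallel gripper is mounted at the origin on a cart in front of the work surface, level with it; the furniture and walls round the work are solid. World frame = base frame: x ahead of the robot, y to its left, z up, the work surface at z = 0. Lengths are in m, angles in degrees, forces in N, time in s.
With the tool pointing down it reaches from about 0.35 to 0.725 m from the base axis. Payload 4.3 kg.
Tool frame: the origin (TCP) lies at the very end of the fingers, on their centre line; the grasp point (between the pads) lies hold_point_z behind it (hold_point_z is the distance from the TCP to the grasp point, in m); z points along the fingers, y is the line along which they close (so a half turn about z gives the same grasp; the last joint's range is limited). The gripper opens to 85 mm and grips with 20 to 120 N. Pads are 22 mm wide; open, the fingers measure 114 mm over their backs; the gripper's body (76 mm by 85 mm) begins 54 mm behind the grasp point. The pads swing forward as they close: fully open they stand 13 mm farther back than shut.
Start: joints at [64.269, 21.618, 4.641, 73.018, 0, 83.68], TCP at [0.191, 0.542, 0.231] pointing down, gripper open.
Joint ranges: [-156.06, 156.06], [-48.1, 94.91], [-58.44, 69.94], [-101.28, 121.22], [-78.64, 73.56], [-180, 180]. Speed limits (degrees/s): [147.25, 147.25, 180, 180, 180, 180].

## Interface

Orientations are given as a 3x3 rotation matrix whose columns are the frame's x, y, z axes.
In Python, from station import * gives the robot as it stands.
- The arm moves only by the tool send_rows, never from a script. Its argument "commands" is a list of rows, each a list of 7 numbers: the turn, a rotation vector about the tool's x, y, z in degrees, then the shift along the tool's x, y, z in cm, then the opening, from -1 (shut) to 1 (fully open). In form: [[wx, wy, wz, dx, dy, dz, jaw], ...]. A call has 1 to 10 rows; each row is the pose to reach, as a shift and turn from the pose commanded when the call began, along the tool's axes at that moment; what a row does not reach only later rows make up. A row lasts 1/8 s, in which the tool goes at most 62.5 mm and 10.7 degrees, less where a joint would pass 70% of its speed; a pose out of reach is approached as far as the arm can. A call with a gripper value outside its range is refused whole. The fingers move at their own pace and stop on an object; "squeeze" is the grip in N (left out, the last holds). Time passes only in rows, so rows that repeat a pose let the fingers close. It gives the time, the measured TCP pose, the force, the opening and the grip force at its end, in the units of the state.
- read_state(): the state, without advancing time (a new reading comes with each control period).
- read_camera(name): name is "scene" or "top" or "wrist"; returns the picture (480x640x3 uint8, red, green, blue); there is no depth.
- camera_params(name): a dict with "intrinsics" (3x3 intrinsics, pixels), "rvec" (rotation vector, rad) and "tvec" (3), from world to camera coordinates, as OpenCV has them. Camera axes: x right, y down, z forward; pixel columns grow to the right and rows downward; lengths in m; the calibration is good to about 2 mm. The wrist camera is an equidistant fisheye: a pixel r from the principal point sees the ray r / f radians off the axis. A picture is of the moment at which its call begins: read the wrist's pose just before it. camera_params takes no time and is no camera call; for the wrist camera it gives the pose at the moment of the call.
- finish_job(): hands the job in; it is judged then, once.
Trained networks look in the newest picture that a camera, given by its name, has taken for a name from the list of things; names that differ only in an ending like _2 or _b are one class to them, and where a whole thing is asked for, a point or a joint stands for the part that bears it (a point fixed in the world has none). Each returns a list of dicts, best first, with "score" (0 to 1); they miss things now and then, are a little off and sometimes report something else, mostly with a low value. They report only what shows in the picture. A call takes as long as a camera call.
- regions_of(query, camera): "pixels" (480x640 bool, what is visible of it) and "xy" ([column, row] in pixels, amid what is visible of it).
The state is a dict: "time_s": time; "joint_positions": joint angles; "qvel": joint speeds; "joint_torque": joint torques, N m; "tcp_pos": TCP position; "ee_rot": TCP orientation; "wrist_force": force on the tool from outside, world axes, zero at the start; "moment": the same for the moment, N m; "opening": finger opening in m; "grip_force": force on a finger pad.
Only numpy, scipy, OpenCV 4.12 (cv2) and the standard library are available. Lean on these libraries where they do the work, as an engineer would, in place of code of your own. Each camera call takes 0.05 s, during which the arm holds its last target. There are 200 camera calls.

## Working session

There is one attempt and no reset: what is moved stays moved. The work goes in short steps, Python scripts to look and compute and a tool call to move; the robot and the scene stay as the last step left them, time stands still between calls to the robot, and variables do not carry over. Pictures are saved under pics/ and viewed, at most 10 in all, crops included, and the job is handed in when it is done.

Besides the shell and the picture viewer there is one more tool, called after "Call:" as name(argument=value, ...) on one line, values as JSON. send_rows: Moves the arm, as the interface text tells. Its arguments: {"type":"object","properties":{"commands":{"type":"array"},"squeeze":{"type":"number"}},"required":["commands"]}

```bash
mkdir -p pics; ls; python3 - <<'E'
from station import *
import cv2,numpy as np
s=read_state();print({k:np.round(v,3).tolist() for k,v in s.items()}); 
try: print(hold_point_z)
except Exception as e: print(e)
a=read_camera("scene");b=read_camera("top")
cv2.imwrite("pics/s.png",a[:,:,::-1]);cv2.imwrite("pics/t.png",b[:,:,::-1])
for c in("scene","top","wrist"):
  print(c,{k:np.round(v,3).tolist() for k,v in camera_params(c).items()})
for c in("scene","top"):
  for q in("rack","wide_tube_mouth","wide_tube_cap","wide_tube_tab","slim_left_open_cap","slim_left_open_mouth","slim_left_open_tab","slim_shut_1_cap","nozzle","electrode_box","brush"):
    print(c,q,[(round(r["score"],2),np.round(r["xy"]).tolist(),int(r["pixels"].sum())) for r in regions_of(q,c)][:5])
E
```

```text
pics
{'time_s': 0.0, 'joint_positions': [64.27, 21.663, 4.561, 73.017, -0.001, 83.681], 'qvel': [0.006, -0.125, 0.014, 0.032, -0.144, 0.043], 'joint_torque': [0.004, -46.36, 26.988, 0.021, -0.0, -0.0], 'tcp_pos': [0.191, 0.542, 0.23], 'ee_rot': [[-0.943, 0.332, -0.001], [0.332, 0.943, -0.002], [0.0, -0.002, -1.0]], 'wrist_force': [-0.75, -0.591, -0.273], 'moment': [-0.013, 0.005, -0.004], 'grip_force': 0.0, 'opening': 0.085}
0.0187
scene {'intrinsics': [[466.436, 0.0, 315.582], [0.0, 466.436, 240.058], [0.0, 0.0, 1.0]], 'rvec': [2.041, -0.635, 0.368], 'tvec': [-0.519, 0.174, 0.754]}
top {'intrinsics': [[554.572, 0.0, 321.715], [0.0, 554.572, 235.56], [0.0, 0.0, 1.0]], 'rvec': [2.154, -2.198, 0.124], 'tvec': [-0.126, 0.531, 1.145]}
wrist {'intrinsics': [[371.648, 0.0, 323.666], [0.0, 371.648, 237.171], [0.0, 0.0, 1.0]], 'rvec': [-2.379, -1.684, -0.225], 'tvec': [-0.576, -0.033, 0.379]}
scene rack [(0.56, [334.0, 259.0], 4700), (0.34, [382.0, 346.0], 354)]
scene wide_tube_mouth [(0.75, [343.0, 218.0], 827)]
scene wide_tube_cap [(0.68, [340.0, 214.0], 355), (0.32, [312.0, 193.0], 400)]

[... 379 characters left out ...]
 364)]
scene nozzle [(0.79, [382.0, 347.0], 346), (0.49, [360.0, 242.0], 1143)]
scene electrode_box [(0.92, [272.0, 302.0], 1809)]
scene brush [(0.7, [429.0, 328.0], 420)]
top rack [(0.73, [309.0, 206.0], 5571)]
top wide_tube_mouth [(0.81, [321.0, 195.0], 653), (0.46, [358.0, 199.0], 579)]
top wide_tube_cap []
top wide_tube_tab [(0.73, [321.0, 200.0], 488)]
top slim_left_open_cap [(0.43, [357.0, 193.0], 169)]
top slim_left_open_mouth [(0.8, [354.0, 200.0], 509), (0.19, [357.0, 195.0], 152)]
top slim_left_open_tab [(0.5, [357.0, 191.0], 163)]
top slim_shut_1_cap [(0.82, [256.0, 190.0], 229)]
top nozzle []
top electrode_box [(0.78, [330.0, 282.0], 1323)]
top brush [(0.71, [426.0, 191.0], 312)]
```

```bash
python3 - <<'E'
import cv2,numpy as np
a=cv2.imread("pics/s.png");b=cv2.imread("pics/t.png")
a=cv2.resize(a[150:400,220:480],None,fx=2,fy=2,interpolation=2);b=cv2.resize(b[120:340,190:470],None,fx=2.2,fy=2.2,interpolation=2)
cv2.imwrite("pics/s2.png",a);cv2.imwrite("pics/t2.png",b)
E
```

```text
(no output)
```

View pics/s2.png

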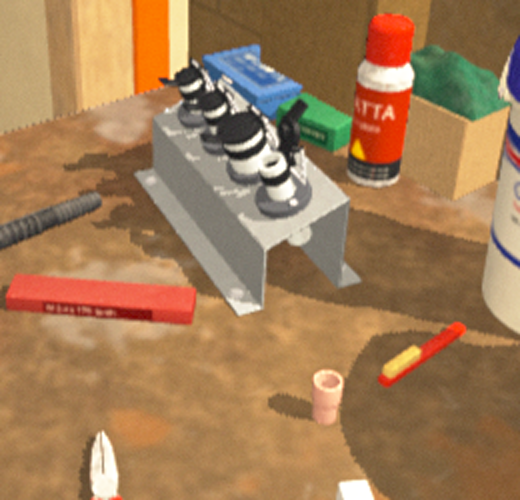

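View pics/t2.png

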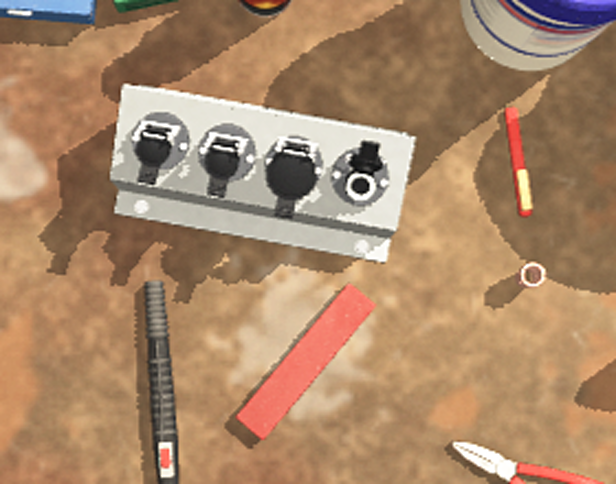

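The scene crop shows the rack with the open slim tube nearest the right end (mouth ~(356,231) full frame), the wide tube beside it, the nozzle near (383,348). In the top view, left to right: two shut slims, the wide tube (cap ~(322,198)), then the open slim (mouth ~(354,204)); nozzle rim at (432,244), brush to its upper left, electrode box in front of the rack.

```bash
cat > h.py <<'E'
import numpy as np,cv2
from scipy.optimize import least_squares
from station import *
T=np.radians(22)
def proj(c,P):
    k=camera_params(c); P=np.atleast_2d(P).astype(float)
    return cv2.projectPoints(P,k["rvec"],k["tvec"],k["intrinsics"],None)[0][:,0]
def ray(c,uv,z):
    k=camera_params(c);R=cv2.Rodrigues(k["rvec"])[0];o=-R.T@k["tvec"]
    d=R.T@np.linalg.inv(k["intrinsics"])@[*uv,1]
    return o+d*(z-o[2])/d[2]
def rot(y): c,s=np.cos(y),np.sin(y);return np.array([[c,-s,0],[s,c,0],[0,0,1.]])
XM=np.array([np.cos(T),0,np.sin(T)]);ZM=np.array([-np.sin(T),0,np.cos(T)])
E
python3 - <<'E'
from h import *
tp=lambda x,y:(190+x/2.2,120+y/2.2); sp=lambda x,y:(220+x/2,150+y/2)
def loc(mx):
  M=lambda y,h=0:np.array([mx,y,.13])+h*ZM
  F=lambda y:np.array([-.066,y,.001])
  return [("top",M(-.093),tp(361,186)),("top",M(-.031,.006),tp(290,171)),("top",M(.031,.006),tp(222,158)),("top",M(.093,.006),tp(156,147)),
   ("top",F(-.136),tp(387,262)),("top",F(.136),tp(115,213)),
   ("scene",M(-.093),sp(272,160)),("scene",F(-.136),sp(247,313)),("scene",F(.136),sp(137,175)),("scene",M(-.031,.006),sp(241,128))]
def res(p):
  R=rot(p[2]);o=[]
  for c,l,uv in loc(p[3]): o.append(proj(c,R@l+[p[0],p[1],0])[0]-uv)
  return np.ravel(o)
f=least_squares(res,[.55,0,0,0],loss="soft_l1")
print(f.x,np.degrees(f.x[2]));print(res(f.x).reshape(-1,2).round(1).tolist())
for z,uv in((.038,tp(532,274)),):print(ray("top",uv,z))
print(ray("scene",sp(327,380),.038),ray("scene",sp(325,419),.002))
for c,q in(("top","brush"),("top","electrode_box")):
  m=regions_of(q,c)[0]["pixels"];r=cv2.minAreaRect(np.argwhere(m)[:,::-1].astype(np.float32));print(q,[ray(c,u,.018)[:2].round(3).tolist() for u in cv2.boxPoints(r)])
E
```

```text
[ 0.61507524 -0.11292847 -0.20017628 -0.01754973] -11.469255903482622
[[0.7, -1.3], [1.4, 0.5], [0.8, 0.7], [-0.8, -0.1], [0.4, -1.1], [0.4, -1.2], [0.1, -0.9], [-3.8, 0.2], [-1.1, -1.4], [-0.7, -2.4]]
[ 0.50335223 -0.36678718  0.038     ]
[ 0.50213051 -0.37050297  0.038     ] [ 0.49949757 -0.37552202  0.002     ]
brush [[0.668, -0.346], [0.671, -0.361], [0.565, -0.375], [0.563, -0.359]]
electrode_box [[0.372, -0.078], [0.502, -0.191], [0.478, -0.219], [0.349, -0.106]]
```

```bash
cat >> h.py <<'E'
from scipy.spatial.transform import Rotation as Ro
YAW=-.2002; RK=np.array([.6151,-.1129]); MX=-.01755
def mouth(y): return rot(YAW)@[MX,y,.13]+[*RK,0]
def off(dx,dy,dz): return rot(YAW)@[dx,dy,dz]     # rack-aligned offset
def Rt(pitch,yaw=None):  # tool z pitched down, tool y = rack y
    yaw=YAW if yaw is None else yaw; p=np.radians(pitch)
    z=rot(yaw)@[np.cos(p),0,-np.sin(p)];y=rot(yaw)@[0,1,0]
    return np.c_[np.cross(y,z),y,z]
def go(*targets):
    s=read_state();R=np.array(s["ee_rot"]);p=np.array(s["tcp_pos"])
    print("t",s["time_s"],"p",p.round(4),"F",np.round(s["wrist_force"],1),"open",round(s["opening"],4),"q",np.round(s["joint_positions"],0))
    for q,Rg in targets:
        print(np.round(Ro.from_matrix(R.T@Rg).as_rotvec(degrees=True),1).tolist(),np.round(R.T@(np.array(q)-p)*100,2).tolist())
E
python3 - <<'E'
from h import *
print(mouth(-.031),mouth(-.093))
go(([.45,-.11,.30],Rt(90)),([.42,-.105,.30],Rt(60)))
E
```

```text
[ 0.5917357  -0.13979074  0.13      ] [ 0.57940605 -0.20055241  0.13      ]
t 1.3 p [0.1911 0.5424 0.2313] F [ 0.5 -0.1  0.2] open 0.0851 q [64. 22.  5. 73.  0. 84.]
[0.0, 0.0, -7.9] [-46.1, -52.92, -6.87]
[-2.1, -30.0, -7.8] [-43.1, -53.45, -6.87]
```

Call:
send_rows(commands=[[0,0,0,-4,-4.5,-5,-1],[0,0,0,-8,-9,-6.9,-1],[0,0,-1,-12,-13.5,-6.9,-1],[0,0,-2,-16,-18,-6.9,-1],[0,0,-3,-20,-23,-6.9,-1],[0,0,-4,-24,-28,-6.9,-1],[0,0,-5,-28,-32.5,-6.9,-1],[0,0,-6,-32,-37,-6.9,-1],[0,0,-7,-36,-41.5,-6.9,-1],[0,0,-7.9,-40,-46,-6.9,-1]])

```text
time_s: 2.55
tcp_pos: [0.4146, -0.023, 0.3006]
ee_rot: [[-0.98, 0.199, 0.001], [0.199, 0.98, 0.0], [-0.001, 0.0, -1.0]]
wrist_force: [1.0, 0.1, 1.3]
opening: 0.0002
grip_force: 0.0
```

Call:
send_rows(commands=[[0,0,0,-3,-3.5,0,-1],[0,0,0,-5.1,-7.7,0,-1],[0,0,0,-5.1,-7.7,0,-1],[0,0,0,-5.1,-7.7,0,-1]])

```text
time_s: 3.05
tcp_pos: [0.4483, -0.1062, 0.3002]
ee_rot: [[-0.98, 0.2, -0.0], [0.2, 0.98, 0.001], [0.001, 0.001, -1.0]]
wrist_force: [-0.0, 0.4, -1.0]
opening: -0.0001
grip_force: 0.0
```

```bash
python3 - <<'E'
from h import *
go(([.45,-.11,.30],Rt(90)),)
k=camera_params("wrist");w=read_camera("wrist");cv2.imwrite("pics/w.png",w[:,:,::-1])
np.savez("w.npz",**k)
R=cv2.Rodrigues(k["rvec"])[0];print(-R.T@k["tvec"],R[2])
E
```

```text
t 3.05 p [ 0.4483 -0.1062  0.3002] F [-0.   0.4 -1. ] open -0.0001 q [-21.   8.  -4.  79.   0. -10.]
[0.0, -0.0, -0.1] [-0.24, -0.34, 0.02]
[ 0.38198921 -0.09044821  0.44351078] [ 0.25866    -0.0518178  -0.96457759]
```

View pics/w.png

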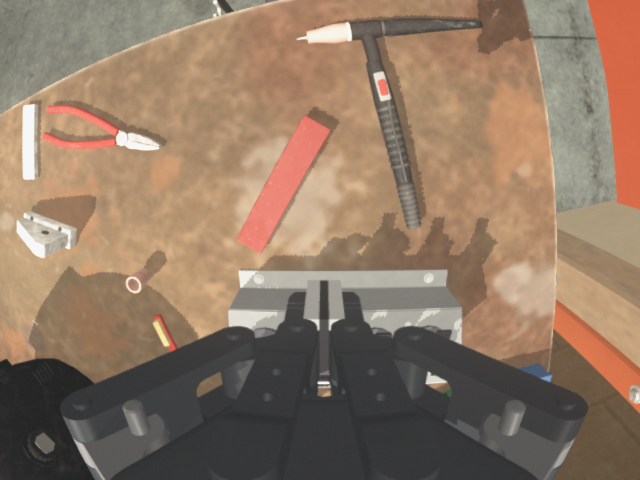

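```bash
cat >> h.py <<'E'
def wray(k,uv,z):
    R=cv2.Rodrigues(k["rvec"])[0];o=-R.T@k["tvec"];K=k["intrinsics"]
    D=np.array(uv,float)-K[:2,2];r=np.hypot(*D);t=r/K[0,0]
    d=R.T@[*(np.sin(t)*D/max(r,1e-9)),np.cos(t)];return o+d*(z-o[2])/d[2]
E
python3 - <<'E'
from h import *
k=np.load("w.npz")
for y,uv in((-.136,(240,271)),(.136,(447,271))):
  print(wray(k,uv,.001),rot(YAW)@[-.066,y,0]+[*RK,0])
print(wray(k,(135,285),.038))
E
```

```text
[ 0.52339618 -0.2291661   0.001     ] [ 0.52337254 -0.23305854  0.        ]
[0.57862777 0.03605168 0.001     ] [0.57746392 0.03350876 0.        ]
[ 0.50473803 -0.36482725  0.038     ]
```

```bash
sed -i 's/^YAW=.*/YAW=-.2025; RK=np.array([.6155,-.1115]); MX=-.01755/' h.py; python3 - <<'E'
from h import *
M=mouth(-.031);print(M)
go((M+off(-.08,0,.08),Rt(50)),(M+off(-.08,0,.08),Rt(22)),(M+off(-.08,0,-.022),Rt(22)),(M+off(-.031,0,-.022),Rt(22)))
E
```

```text
[ 0.59207392 -0.13833694  0.13      ]
t 3.1 p [ 0.4482 -0.1057  0.3004] F [ 0.4  0.5 -0.5] open 0.0003 q [-21.   8.  -4.  79.   0. -10.]
[0.1, -40.0, 0.1] [-6.75, -0.32, 9.03]
[0.1, -68.0, 0.1] [-6.75, -0.32, 9.03]
[0.1, -68.0, 0.1] [-6.75, -0.33, 19.23]
[0.1, -68.0, 0.1] [-11.65, -0.34, 19.23]
```

Call:
send_rows(commands=[[0,-10,0,-2,0,2,-1],[0,-20,0,-4,0,4,-1],[0,-30,0,-6.7,-0.3,6,-1],[0,-40,0,-6.7,-0.3,9,-1],[0,-50,0,-6.7,-0.3,9,-1],[0,-60,0,-6.7,-0.3,9,-1],[0,-68,0,-6.7,-0.3,9,-1],[0,-68,0,-6.7,-0.3,9,-1],[0,-68,0,-6.7,-0.3,9,-1]])

```text
time_s: 4.22
tcp_pos: [0.591, -0.1552, 0.3183]
ee_rot: [[-0.444, 0.186, 0.876], [0.089, 0.982, -0.164], [-0.891, 0.005, -0.453]]
wrist_force: [0.1, 0.5, -0.4]
opening: 0.0
grip_force: 0.0
```

```bash
python3 - <<'E'
from h import *
M=mouth(-.031)
go((M+off(-.08,0,.08),Rt(22)),(M+off(-.08,0,-.022),Rt(22)),(M+off(-.031,0,-.022),Rt(22)))
E
```

```text
t 4.225 p [ 0.591  -0.1552  0.3183] F [ 0.1  0.5 -0.4] open 0.0 q [-29. -13. -58. -17.  16.  -8.]
[0.9, -5.0, 0.1] [13.38, 1.75, -2.41]
[0.9, -5.0, 0.1] [22.47, 1.7, 2.22]
[0.9, -5.0, 0.1] [20.25, 1.63, 6.58]
```

The near-horizontal pose ran into the elbow limit; I'll use a 45° pitch, which still gets under the tab.

```bash
python3 - <<'E'
from h import *
M=mouth(-.031)
go((M+off(-.083,0,.12),Rt(45)),(M+off(-.083,0,.02),Rt(45)))
E
```

```text
t 4.225 p [ 0.591  -0.1552  0.3183] F [ 0.1  0.5 -0.4] open 0.0 q [-29. -13. -58. -17.  16.  -8.]
[0.9, 18.0, 0.3] [9.95, 1.77, -4.49]
[0.9, 18.0, 0.3] [18.86, 1.73, 0.05]
```

Call:
send_rows(commands=[[0,9,0,5,0.9,-2,-1],[0.9,18,0.3,10,1.8,-4.5,-1],[0.9,18,0.3,10,1.8,-4.5,-1],[0.9,18,0.3,10,1.8,-4.5,-1],[0.9,18,0.3,10,1.8,-4.5,-1],[0.9,18,0.3,10,1.8,-4.5,-1]])

```text
time_s: 4.97
tcp_pos: [0.51, -0.1225, 0.2482]
ee_rot: [[-0.694, 0.204, 0.691], [0.145, 0.979, -0.144], [-0.706, 0.0, -0.708]]
wrist_force: [0.1, -0.7, -0.5]
opening: -0.0001
grip_force: 0.0
```

```bash
python3 - <<'E'
from h import *
M=mouth(-.031)
go((M+off(-.083,0,.12),Rt(45)),(M+off(-.083,0,.02),Rt(45)))
E
```

```text
t 4.975 p [ 0.51   -0.1225  0.2482] F [ 0.1 -0.7 -0.5] open -0.0001 q [-27. -18. -54.  10.  11. -11.]
[-0.1, -0.1, -0.1] [-0.17, 0.1, -0.08]
[-0.1, -0.1, -0.1] [6.89, 0.1, 7.0]
```

Call:
send_rows(commands=[[0,0,0,3,0.1,3,-1],[0,0,0,5,0.1,5,-1],[0,0,0,6.9,0.1,7,-1],[0,0,0,6.9,0.1,7,-1],[0,0,0,6.9,0.1,7,-1]])

```text
time_s: 5.6
tcp_pos: [0.5289, -0.128, 0.1703]
ee_rot: [[-0.717, 0.201, 0.667], [0.15, 0.98, -0.134], [-0.68, 0.003, -0.733]]
wrist_force: [-0.4, -0.9, -0.3]
opening: 0.0001
grip_force: 0.0
```

```bash
python3 - <<'E'
from h import *
M=mouth(-.031)
go((M+off(-.083,0,.02),Rt(45)),(M+off(-.041,0,-.022),Rt(45)),(M+off(-.036,0,.025),Rt(45)))
w=read_camera("wrist");cv2.imwrite("pics/w2.png",w[:,:,::-1])
E
```

```text
t 5.6 p [ 0.5289 -0.128   0.1703] F [-0.4 -0.9 -0.3] open 0.0001 q [-26.  -7. -58.  -3.  10. -11.]
[0.1, -2.1, -0.1] [2.78, 0.25, 0.19]
[0.1, -2.1, -0.1] [2.56, 0.24, 6.12]
[0.1, -2.1, -0.1] [-1.01, 0.26, 3.02]
```

View pics/w2.png

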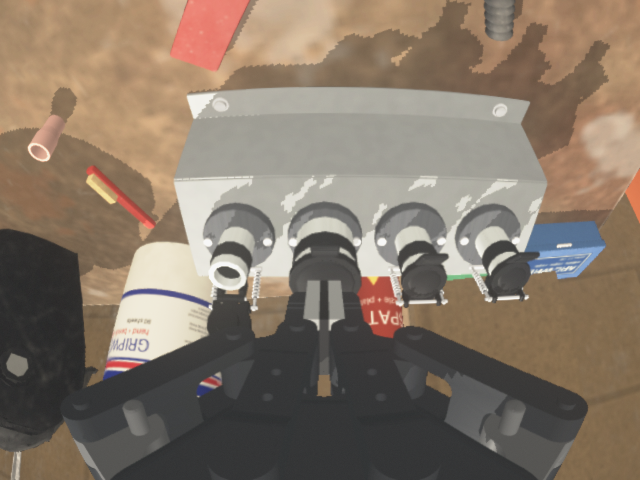

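The wrist view shows the closed fingers centred laterally on the wide tube (column ~325), its cap at (322,265), open slim mouth at (230,270), nozzle at (40,152). Elbow limit reached again, so I'll fit the arm's kinematics to choose the pitch.

```bash
cat > ik.py <<'E'
from h import *
# q, tcp data: planar model + lateral offset, j5 yaw
D=[([64.27,21.663,4.561,73.017,0,83.68],[.191,.542,.2305]),]
E
python3 - <<'E'
from h import *
# solve with accurate current state + start state + rounded ones
s=read_state();print(np.round(s["joint_positions"],2).tolist(),np.round(s["tcp_pos"],4).tolist())
D=[([64.27,21.64,4.6,73.02,0],[.1911,.5424,.2310],.1),([-21,8,-4,79,0],[.4482,-.1057,.3004],1),([-29,-13,-58,-17,16],[.591,-.1552,.3183],1),([-27,-18,-54,10,11],[.51,-.1225,.2482],1),
 (s["joint_positions"][:5],s["tcp_pos"],.1)]
def fk(P,q):
  L1,L2,r0,z0,a,b,d=P;q=np.radians(q);f=q[1]-q[2];p=f+q[3]
  wr=r0+L1*np.sin(q[1])+L2*np.cos(f);wz=z0+L1*np.cos(q[1])-L2*np.sin(f)
  # a: j4->j5, b: j5->tcp
  fw=a+b*np.cos(q[4]);lat=d+b*np.sin(q[4])
  r=wr+fw*np.cos(p);z=wz-fw*np.sin(p);return np.array([r*np.cos(q[0])-lat*np.sin(q[0]),r*np.sin(q[0])+lat*np.cos(q[0]),z])
def res(P):
  return np.concatenate([np.concatenate([(fk(P,q)-x)/(.003*w+.001) for q,x,w in D]),(P-[.5,.43,0,.3,.1,.3,.06])/.3])
f=least_squares(res,[.5,.43,0,.3,.1,.3,.06]);P=f.x;print(P.round(3));print([(fk(P,q)-x).round(4).tolist() for q,x,w in D])
np.save("P.npy",P)
lo=[-150,-47,-57,-100,-75];hi=[150,94,69,120,70]
for tgt in((-.041,-.022),(-.036,.025)):
  for p in range(42,64,4):
    M=mouth(-.031)+off(tgt[0],0,tgt[1]);zt=Rt(p)[:,2]
    def r2(q):
      x=fk(P,q);Q=np.radians(q);pp=Q[1]-Q[2]+Q[3]
      zz=rot(Q[0])@[np.cos(pp)*np.cos(Q[4]),np.sin(Q[4]),-np.sin(pp)*np.cos(Q[4])]
      return np.r_[(x-M)*1000,(zz-zt)*300]
    g=least_squares(r2,[-26,-5,-50,0,8],bounds=(lo,hi));print(tgt,p,g.x.round(0),round(np.sqrt(2*g.cost),1))
E
```

```text
[-25.97, -7.31, -58.37, -3.05, 9.86, -10.5] [0.529, -0.1281, 0.1707]
[0.437 0.428 0.002 0.417 0.155 0.313 0.063]
[[0.0002, 0.0, -0.0017], [0.0162, -0.005, -0.0081], [0.014, -0.0094, 0.0073], [0.022, -0.0107, -0.0002], [-0.0056, 0.0029, 0.0018]]
(-0.041, -0.022) 42 [-25.  12. -57. -23.  10.] 21.1
(-0.041, -0.022) 46 [-25.  11. -57. -20.   9.] 4.9
(-0.041, -0.022) 50 [-24.   9. -54. -12.   8.] 0.0
(-0.041, -0.022) 54 [-24.   8. -50.  -3.   7.] 0.0
(-0.041, -0.022) 58 [-23.   8. -46.   5.   6.] 0.0
(-0.041, -0.022) 62 [-22.   9. -41.  13.   5.] 0.0
(-0.036, 0.025) 42 [-25.   3. -57. -15.  10.] 12.8
(-0.036, 0.025) 46 [-25.   1. -56. -11.   9.] 0.0
(-0.036, 0.025) 50 [-24.   0. -52.  -2.   8.] 0.0
(-0.036, 0.025) 54 [-23.   1. -47.   6.   7.] 0.0
(-0.036, 0.025) 58 [-23.   2. -43.  14.   6.] 0.0
(-0.036, 0.025) 62 [-22.   3. -38.  21.   5.] 0.0
```

```bash
python3 - <<'E'
from h import *
M=mouth(-.031)
go((M+off(-.079,0,.026),Rt(54)),(M+off(-.044,0,-.022),Rt(54)))
E
```

```text
t 5.65 p [ 0.529  -0.1281  0.1707] F [ 1.   0.3 -0.5] open 0.0002 q [-26.  -7. -58.  -3.  10. -11.]
[0.1, 6.9, -0.1] [2.11, 0.26, 0.04]
[0.1, 6.9, -0.1] [2.82, 0.24, 5.94]
```

Call:
send_rows(commands=[[0,6.9,0,2.1,0.3,0,-1],[0,6.9,0,2.1,0.3,0,-1],[0,6.9,0,2.1,0.3,0,-1],[0,6.9,0,2.1,0.3,0,-1]])

```text
time_s: 6.15
tcp_pos: [0.5146, -0.122, 0.156]
ee_rot: [[-0.791, 0.201, 0.577], [0.164, 0.98, -0.116], [-0.589, 0.003, -0.808]]
wrist_force: [-0.2, -0.4, -0.5]
opening: 0.0001
grip_force: 0.0
```

```bash
python3 - <<'E'
from h import *
M=mouth(-.031)
go((M+off(-.079,0,.026),Rt(54)),(M+off(-.044,0,-.022),Rt(54)),(M+off(-.034,0,.023),Rt(54)))
E
```

```text
t 6.15 p [ 0.5146 -0.122   0.156 ] F [-0.2 -0.4 -0.5] open 0.0001 q [-25.  -6. -54.   7.   8. -11.]
[0.1, 0.1, -0.1] [-0.02, -0.04, 0.01]
[0.1, 0.1, -0.1] [-0.02, -0.06, 5.95]
[0.1, 0.1, -0.1] [-3.48, -0.04, 2.9]
```

Call:
send_rows(commands=[[0,0,0,0,0,2,-1],[0,0,0,0,0,3.5,-1],[0,0,0,0,0,5,-1],[0,0,0,0,0,5.9,-1],[0,0,0,0,0,5.9,-1],[0,0,0,0,0,5.9,-1]])

```text
time_s: 6.9
tcp_pos: [0.5485, -0.1288, 0.1083]
ee_rot: [[-0.792, 0.201, 0.576], [0.165, 0.98, -0.116], [-0.588, 0.003, -0.809]]
wrist_force: [0.5, -0.6, -0.3]
opening: -0.0
grip_force: 0.0
```

```bash
python3 - <<'E'
from h import *
M=mouth(-.031)
go((M+off(-.044,0,-.022),Rt(54)),(M+off(-.034,0,.023),Rt(54)),(M+off(-.029,0,.030),Rt(54)))
a=read_camera("scene");cv2.imwrite("pics/s3.png",cv2.resize(a[170:290,270:410],None,fx=4,fy=4,interpolation=2)[:,:,::-1])
E
```

```text
t 6.9 p [ 0.5485 -0.1288  0.1083] F [ 0.5 -0.6 -0.3] open -0.0 q [-24.   3. -54.  -3.   7. -10.]
[0.2, -0.0, -0.1] [-0.03, -0.06, 0.06]
[0.2, -0.0, -0.1] [-3.48, -0.05, -2.99]
[0.2, -0.0, -0.1] [-4.3, -0.05, -3.26]
```

View pics/s3.png

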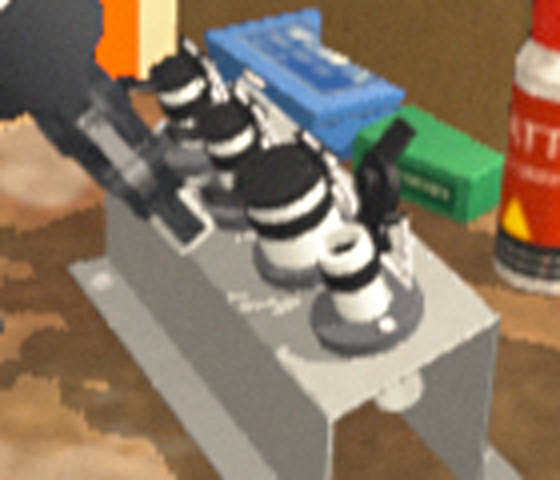

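The finger sits in front of and below the wide cap's rim (tip ~crop (190,235)), no contact yet. Flicking up.

Call:
send_rows(commands=[[0,0,0,-1.2,0,-1,-1],[0,0,0,-2.3,0,-2,-1],[0,0,0,-3.5,0,-3,-1],[0,0,0,-4.3,0,-3.3,-1],[0,0,0,-4.8,0,-3.6,-1],[0,0,0,-4.8,0,-3.6,-1],[0,0,0,-4.8,0,-3.6,-1]])

```text
time_s: 7.82
tcp_pos: [0.5654, -0.1323, 0.1647]
ee_rot: [[-0.793, 0.201, 0.575], [0.165, 0.98, -0.115], [-0.587, 0.003, -0.81]]
wrist_force: [-1.1, 0.1, 0.9]
opening: -0.0003
grip_force: 0.0
```

```bash
python3 - <<'E'
from h import *
M=mouth(-.031)
go((M+off(-.029,0,.030),Rt(54)),(M+off(-.08,0,.10),Rt(70)))
a=read_camera("scene");cv2.imwrite("pics/s4.png",cv2.resize(a[170:290,270:410],None,fx=4,fy=4,interpolation=2)[:,:,::-1])
E
```

```text
t 7.825 p [ 0.5654 -0.1323  0.1647] F [-1.1  0.1  0.9] open -0.0003 q [-23.  -0. -47.   8.   7.  -9.]
[0.2, -0.1, -0.1] [0.41, -0.06, 0.28]
[0.2, 15.9, -0.1] [0.44, -0.03, -8.38]
```

View pics/s4.png

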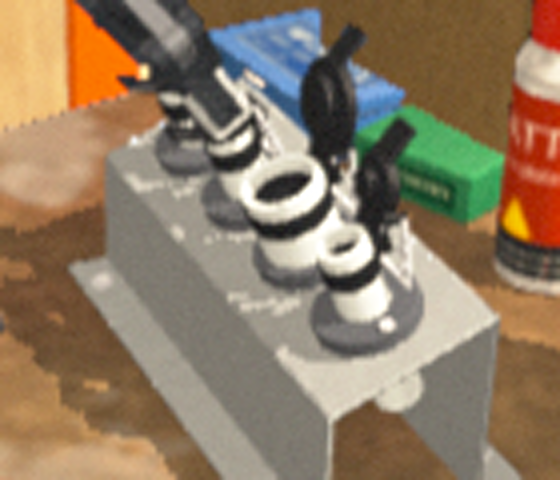

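The wide cap is thrown fully open (crop (330,95)), mouth clear; neighbours still shut. Next the nozzle.

```bash
python3 - <<'E'
from h import *
N=np.array([.5035,-.3665,0])
go((N+[0,0,.16],Rt(90)),)
E
```

```text
t 7.875 p [ 0.5653 -0.1323  0.1646] F [-0.5  1.1  0.5] open 0.0 q [-23.  -0. -47.   8.   7.  -9.]
[0.2, 35.9, -0.1] [1.31, -24.19, -0.49]
```

Call:
send_rows(commands=[[0,0,0,0,0,-5,-0.5],[0,8,0,0,-4,-8,0],[0,16,0,0,-9,-8,0.2],[0,24,0,0,-14,-7,0.2],[0,32,0,0.5,-19,-4,0.2],[0,35.9,0,1.3,-24.2,-0.5,0.2],[0,35.9,0,1.3,-24.2,-0.5,0.2],[0,35.9,0,1.3,-24.2,-0.5,0.2],[0,35.9,0,1.3,-24.2,-0.5,0.2]])

```text
time_s: 9.0
tcp_pos: [0.5045, -0.366, 0.1634]
ee_rot: [[-0.98, 0.2, 0.005], [0.2, 0.98, 0.001], [-0.004, 0.002, -1.0]]
wrist_force: [0.5, -0.7, 1.5]
opening: 0.0514
grip_force: 0.0
```

```bash
python3 - <<'E'
from h import *
N=np.array([.5035,-.3665,0])
go((N+[0,0,.16],Rt(90)),(N+[0,0,.018],Rt(90)))
k=camera_params("wrist");w=read_camera("wrist");cv2.imwrite("pics/w3.png",w[:,:,::-1])
for r in regions_of("nozzle","wrist"): 
  ys,xs=np.where(r["pixels"]);print(r["score"],r["xy"],xs.min(),xs.max(),ys.min(),ys.max(),wray(k,r["xy"],.03))
E
```

```text
t 9.0 p [ 0.5045 -0.366   0.1634] F [ 0.5 -0.7  1.5] open 0.0514 q [-42.  29.   5.  67.   0. -30.]
[0.1, 0.3, 0.1] [0.09, -0.07, 0.34]
[0.1, 0.3, 0.1] [0.15, -0.09, 14.54]
0.83 [316.5, 224.9] 302 333 207 243 [ 0.50237792 -0.36857553  0.03      ]
```

View pics/w3.png

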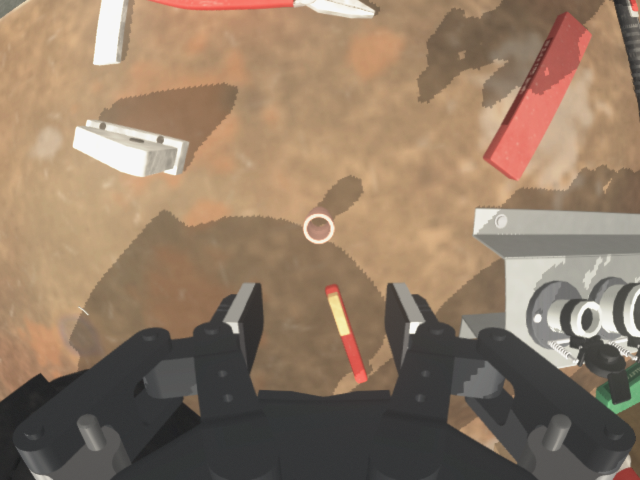

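Nozzle rim at (319,228), between the fingers, brush at (345,335) well clear behind. Descend and grip.

Call:
send_rows(commands=[[0,0.3,0,0.1,-0.1,5,0.2],[0,0.3,0,0.1,-0.1,10,0.2],[0,0.3,0,0.1,-0.1,13,0.2],[0,0.3,0,0.1,-0.1,14.5,0.2],[0,0.3,0,0.1,-0.1,14.5,0.2],[0,0.3,0,0.1,-0.1,14.5,-1],[0,0.3,0,0.1,-0.1,14.5,-1],[0,0.3,0,0.1,-0.1,14.5,-1],[0,0.3,0,0.1,-0.1,14.5,-1]], squeeze=40)

```text
time_s: 10.22
tcp_pos: [0.5045, -0.3683, 0.018]
ee_rot: [[-0.98, 0.201, -0.0], [0.201, 0.98, 0.002], [0.001, 0.002, -1.0]]
wrist_force: [-0.0, 0.5, 7.0]
opening: 0.0211
grip_force: 39.1
```

Call:
send_rows(commands=[[0,0,0,0,0,-3,-1],[0,0,0,0,0,-8,-1],[0,0,0,0,0,-14,-1],[0,0,0,0,0,-19,-1],[0,0,0,0,0,-19,-1]])

```text
time_s: 10.85
tcp_pos: [0.5062, -0.3702, 0.2119]
ee_rot: [[-0.98, 0.201, 0.005], [0.201, 0.98, -0.003], [-0.005, -0.002, -1.0]]
wrist_force: [0.2, 0.1, -1.0]
opening: 0.0209
grip_force: 39.4
```

```bash
python3 - <<'E'
from h import *
M=mouth(-.031)
go((M-.03*0+rot(YAW)@ZM*.075,Rt(68)),(M+rot(YAW)@ZM*.004,Rt(68)))
k=camera_params("wrist");w=read_camera("wrist");cv2.imwrite("pics/w4.png",w[100:,100:560,::-1])
E
```

```text
t 10.85 p [ 0.5062 -0.3702  0.2119] F [ 0.2  0.1 -1. ] open 0.0209 q [-42.  28.  11.  73.   0. -30.]
[-0.1, -21.7, 0.0] [-0.93, 24.44, 1.19]
[-0.1, -21.7, 0.0] [-3.56, 24.45, 7.78]
```

View pics/w4.png

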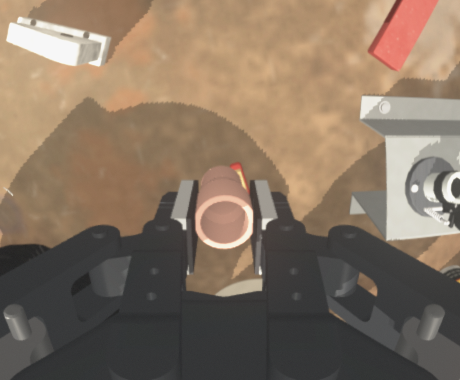

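Nozzle held between the pads, rim centre at full-frame (324,322). Checking its offset in the tool.

```bash
python3 - <<'E'
from h import *
k=camera_params("wrist");s=read_state();p=np.array(s["tcp_pos"]);R=np.array(s["ee_rot"])
for z in(.015,.02,.025):
  for uv in((324,322),(324,347),(324,300)): print(z,uv,(R.T@(wray(k,uv,p[2]+z)-p)*1000).round(1))
print((R.T@(wray(k,(319,269),p[2]-.018)-p)*1000).round(1), np.round(s["tcp_pos"],4))
r=regions_of("nozzle","wrist")
for q in r[:2]:
  ys,xs=np.where(q["pixels"]);print(q["score"],q["xy"],xs.min(),xs.max(),ys.min(),ys.max())
E
```

```text
0.015 (324, 322) [ -1.1   2.4 -15. ]
0.015 (324, 347) [-12.7   2.4 -15. ]
0.015 (324, 300) [  8.4   2.4 -15. ]
0.02 (324, 322) [  1.6   2.4 -20. ]
0.02 (324, 347) [ -9.6   2.4 -20. ]
0.02 (324, 300) [ 10.7   2.4 -20. ]
0.025 (324, 322) [  4.3   2.4 -25. ]
0.025 (324, 347) [ -6.4   2.4 -25. ]
0.025 (324, 300) [ 13.    2.4 -25. ]
[ 8.8  0.1 18. ] [ 0.5051 -0.3692  0.2088]
0.98 [322.9, 306.6] 295 353 266 347
```

Call:
send_rows(commands=[[0,-5,0,0,5,-3,-1],[0,-10,0,0,10,-4,-1],[0,-15,0,0,15,-4,-1],[0,-21.7,0,0,20,-3,-1],[0,-21.7,0,0,24.4,-1,-1],[0,-21.7,0,-0.9,24.4,1,-1],[0,-21.7,0,-0.9,24.4,1,-1],[0,-21.7,0,-0.9,24.4,1,-1]])

```text
time_s: 11.95
tcp_pos: [0.5611, -0.131, 0.1962]
ee_rot: [[-0.912, 0.202, 0.358], [0.189, 0.979, -0.07], [-0.365, 0.003, -0.931]]
wrist_force: [0.7, 0.6, -0.4]
opening: 0.0212
grip_force: 39.5
```

```bash
python3 - <<'E'
from h import *
M=mouth(-.031)
go((M+rot(YAW)@ZM*.075,Rt(68)),(M+rot(YAW)@ZM*.025,Rt(68)),(M+rot(YAW)@ZM*.004,Rt(68)))
k=camera_params("wrist");w=read_camera("wrist");a=read_camera("scene")
i=np.hstack([cv2.resize(w[100:460,140:500],(480,480)),cv2.resize(a[160:250,300:360],(320,480),interpolation=2)]);cv2.imwrite("pics/w5.png",i[:,:,::-1])
E
```

```text
t 11.95 p [ 0.5611 -0.131   0.1962] F [ 0.7  0.6 -0.4] open 0.0212 q [-21.   5. -27.  37.   4.  -9.]
[0.2, -0.6, -0.1] [-0.47, -0.1, -0.17]
[0.2, -0.6, -0.1] [-0.53, -0.11, 4.83]
[0.2, -0.6, -0.1] [-0.55, -0.12, 6.93]
```

View pics/w5.png

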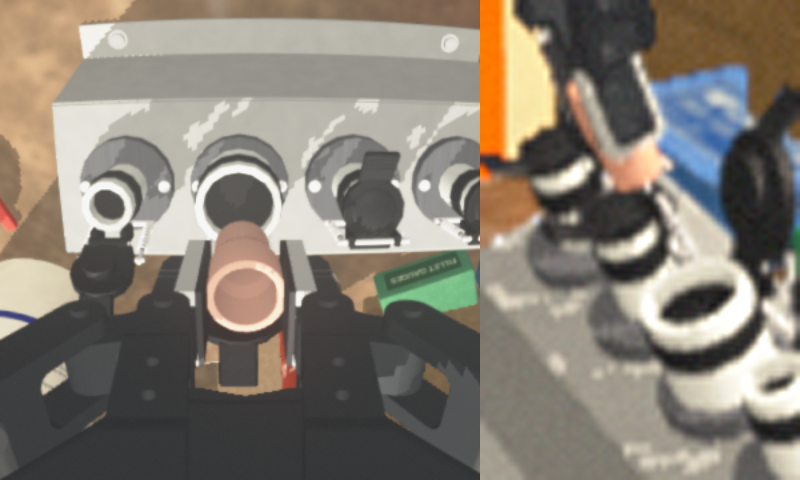

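```bash
python3 - <<'E'
from h import *
k=camera_params("wrist");s=read_state();R=np.array(s["ee_rot"]);p=np.array(s["tcp_pos"])
for y,uv in((-.031,(319.3,249.5)),(-.093,(221.8,252.3))):
  for z in(.13,): print(wray(k,uv,z),mouth(y),(rot(YAW).T@(wray(k,uv,z)-mouth(y))*1000).round(1))
im=read_camera("wrist")
for q in("wide_tube_mouth","slim_left_open_mouth"):
  for r in regions_of(q,"wrist")[:2]:
    ys,xs=np.where(r["pixels"]);print(q,r["score"],r["xy"],xs.min(),xs.max(),ys.min(),ys.max())
E
```

```text
[ 0.58680261 -0.13678932  0.13      ] [ 0.59207392 -0.13833694  0.13      ] [-5.5  0.5  0. ]
[ 0.57670617 -0.19721998  0.13      ] [ 0.57960455 -0.19907008  0.13      ] [-3.2  1.2  0. ]
wide_tube_mouth 0.57 [317.6, 244.5] 284 356 198 386
slim_left_open_mouth 0.81 [233.2, 252.5] 193 271 199 335
```

```bash
sed -i 's/^YAW=.*/YAW=-.2025; RK=np.array([.6155,-.1107]); MX=-.02055/' h.py; python3 - <<'E'
from h import *
M=mouth(-.031)
for d in(.075,.03,.015,.004): go((M+rot(YAW)@ZM*d,Rt(68)))
E
```

```text
t 12.2 p [ 0.5619 -0.1314  0.1975] F [-0.2  0.2 -0.6] open 0.0209 q [-21.   5. -27.  37.   4.  -9.]
[0.1, -0.5, -0.1] [-0.04, 0.0, -0.2]
t 12.2 p [ 0.5619 -0.1314  0.1975] F [-0.2  0.2 -0.6] open 0.0209 q [-21.   5. -27.  37.   4.  -9.]
[0.1, -0.5, -0.1] [-0.08, -0.01, 4.3]
t 12.2 p [ 0.5619 -0.1314  0.1975] F [-0.2  0.2 -0.6] open 0.0209 q [-21.   5. -27.  37.   4.  -9.]
[0.1, -0.5, -0.1] [-0.09, -0.01, 5.8]
t 12.2 p [ 0.5619 -0.1314  0.1975] F [-0.2  0.2 -0.6] open 0.0209 q [-21.   5. -27.  37.   4.  -9.]
[0.1, -0.5, -0.1] [-0.1, -0.02, 6.9]
```

Call:
send_rows(commands=[[0,-0.5,0,-0.1,0,2,-1],[0,-0.5,0,-0.1,0,4,-1],[0,-0.5,0,-0.1,0,5,-1],[0,-0.5,0,-0.1,0,5.5,-1],[0,-0.5,0,-0.1,0,5.5,-1]])

```text
time_s: 12.82
tcp_pos: [0.5823, -0.1349, 0.1461]
ee_rot: [[-0.908, 0.201, 0.367], [0.188, 0.98, -0.072], [-0.374, 0.003, -0.927]]
wrist_force: [-0.2, -0.5, 0.0]
opening: 0.0214
grip_force: 39.5
```

```bash
python3 - <<'E'
from h import *
M=mouth(-.031)
go((M+rot(YAW)@ZM*.004,Rt(68)))
w=read_camera("wrist");a=read_camera("scene")
i=np.hstack([cv2.resize(w[100:460,140:500],(480,480)),cv2.resize(a[160:250,300:360],(320,480),interpolation=2)]);cv2.imwrite("pics/w6.png",i[:,:,::-1])
E
```

```text
t 12.825 p [ 0.5823 -0.1349  0.1461] F [-0.2 -0.5  0. ] open 0.0214 q [-21.  10. -30.  29.   4.  -9.]
[0.2, -0.0, -0.1] [-0.05, -0.07, 1.36]
```

View pics/w6.png

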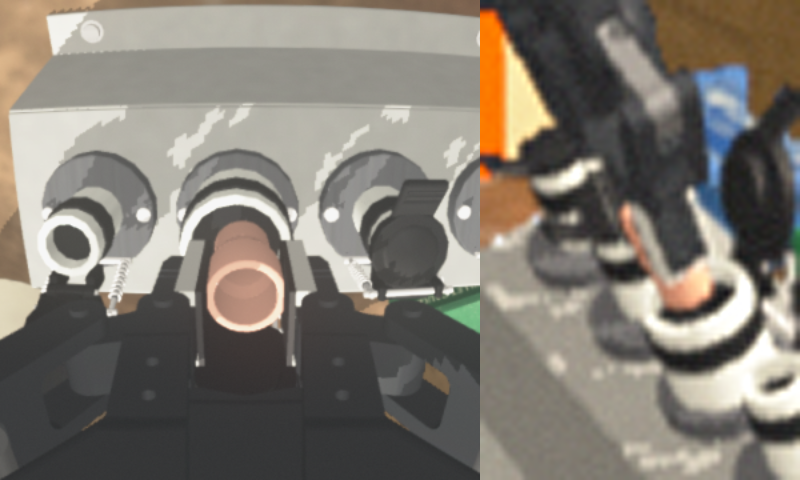

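The nozzle's lower end is inside the mouth, well centred (scene crop (690,290)). Going a bit deeper, then release.

Call:
send_rows(commands=[[0,0,0,0,-0.1,0.6,-1],[0,0,0,0,-0.1,1.1,-1],[0,0,0,0,-0.1,1.2,-1],[0,0,0,0,-0.1,1.2,-0.1],[0,0,0,0,-0.1,1.2,-0.1],[0,0,0,0,-0.1,1.2,-0.1],[0,0,0,0,-0.1,1.2,-0.1]])

```text
time_s: 13.8
tcp_pos: [0.5865, -0.1366, 0.135]
ee_rot: [[-0.908, 0.201, 0.367], [0.188, 0.98, -0.072], [-0.374, 0.003, -0.927]]
wrist_force: [0.7, 0.8, -1.5]
opening: 0.0385
grip_force: 0.0
```

```bash
python3 - <<'E'
from h import *
M=mouth(-.031)
go((M+rot(YAW)@ZM*.08,Rt(68)))
w=read_camera("wrist")
for c in("wrist",):
  for r in regions_of("nozzle",c)[:3]:
    ys,xs=np.where(r["pixels"]);print(r["score"],r["xy"],xs.min(),xs.max(),ys.min(),ys.max(),r["pixels"].sum())
h=cv2.cvtColor(w,cv2.COLOR_RGB2HSV);
m=(w[:,:,0]>w[:,:,1]*1.25)&(w[:,:,0]>90);m=m[150:400,240:400];print(m.sum(), np.argwhere(m).mean(0)+[150,240] if m.sum() else "")
E
```

```text
t 13.8 p [ 0.5865 -0.1366  0.135 ] F [ 0.7  0.8 -1.5] open 0.0385 q [-21.  11. -30.  27.   4.  -9.]
[0.2, -0.0, -0.1] [-0.06, 0.04, -7.44]
895 [363.43463687 355.17206704]
```

Call:
send_rows(commands=[[0,0,0,0,0,-2,-0.1],[0,0,0,0,0,-5,-0.1],[0,0,0,0,0,-8,-0.5],[0,0,0,0,0,-10,-1],[0,0,0,0,0,-10,-1]])

```text
time_s: 14.52
tcp_pos: [0.5507, -0.1298, 0.2296]
ee_rot: [[-0.907, 0.201, 0.371], [0.187, 0.98, -0.074], [-0.378, 0.003, -0.926]]
wrist_force: [0.1, 0.5, -0.8]
opening: 0.0001
grip_force: 0.0
```

```bash
python3 - <<'E'
from h import *
go()
k=camera_params("wrist");w=read_camera("wrist");read_camera("scene")
M=mouth(-.031)
def wproj(P):
  c=cv2.Rodrigues(k["rvec"])[0]@P+k["tvec"];t=np.arctan2(np.hypot(*c[:2]),c[2]);return k["intrinsics"][:2,2]+k["intrinsics"][0,0]*t*c[:2]/np.hypot(*c[:2])
print(wproj(M))
for c in("wrist","scene"):
  for r in regions_of("nozzle",c)[:3]:
    ys,xs=np.where(r["pixels"]);print(c,r["score"],r["xy"],xs.min(),xs.max(),ys.min(),ys.max(),r["pixels"].sum())
u,v=wproj(M).round().astype(int);P=w[v-40:v+41:8,u-40:u+41:10]
for row in P: print(' '.join('%02x%02x%02x'%tuple(x) for x in row))
E
```

```text
t 14.525 p [ 0.5507 -0.1298  0.2296] F [ 0.1  0.5 -0.8] open 0.0001 q [-22.   2. -25.  41.   4. -10.]
[321.09916766 233.87993587]
bebbb0 e7e5dd 82817c 807f7e 82807f 7d7d7a 82827c c1beb4 bfbdb3
bfbcb2 bebbb0 9d9c98 54534e 5e5d59 52524e 7f7f7b bebbb1 bdbcb1
bebcb1 9c9c99 666560 f7f7f7 f1f0ea f7f7f7 595854 81807c bfbdb3
bebcb0 dad7d0 f7f7f7 61605c 61605c 585753 f5f5f1 c1bdb7 e6e4dd
e8e5dd a09e9c 585853 5a5955 615f5a 575652 565652 9e9d9a e7e5dc
e9e7df e1ded6 5a5854 595953 595853 595854 585653 e1ded6 e6e5dc
e8e6dd e6e4dc a5a499 585754 565651 565651 bfbdb2 e9e8df e8e6dd
e6e5db e6e4db f7f7f7 98968e 575551 aeaca2 f6f5f2 e7e5dc e8e7dd
e7e5dc e7e5dc edebe5 e4e3d9 f6f6f3 d4d2c5 dddad2 e6e5dc e6e5dc
e5e4db e6e4db dfdbd5 514f4b 504e4a 504e4a dedcd5 e6e5dc e9e7de
89725c 917961 99968f 4d4b48 4c4a47 4c4b47 a29e96 c49e7c bc9777
```

Nozzle is out of sight of both cameras and the mouth is clear, so it has slid in. Now push the wide cap over from behind.

```bash
python3 - <<'E'
from h import *
M=mouth(-.031)
go(*[(M+off(a/1000,0,b/1000),Rt(68)) for a,b in((-20,130),(30,135),(75,130),(75,52),(40,59),(15,62),(-5,49),(-12,32),(-12,14),(-7,3.7),(-5.8,.9),(-20,60))])
E
```

```text
t 14.725 p [ 0.5492 -0.1292  0.2261] F [-0.5 -0.1 -0.5] open -0.0004 q [-22.   2. -25.  41.   4. -10.]
[0.2, -0.1, -0.1] [-3.18, 0.06, -2.38]
[0.2, -0.1, -0.1] [-8.01, 0.06, -0.98]
[0.2, -0.1, -0.1] [-12.0, 0.05, 1.16]
[0.2, -0.1, -0.1] [-9.09, 0.03, 8.4]
[0.2, -0.1, -0.1] [-6.1, 0.03, 6.44]
[0.2, -0.1, -0.1] [-3.9, 0.03, 5.24]
[0.2, -0.1, -0.1] [-1.56, 0.03, 5.7]
[0.2, -0.1, -0.1] [-0.27, 0.02, 7.02]
[0.2, -0.1, -0.1] [0.4, 0.01, 8.69]
[0.2, -0.1, -0.1] [0.32, 0.01, 9.83]
[0.2, -0.1, -0.1] [0.31, 0.01, 10.13]
[0.2, -0.1, -0.1] [-0.57, 0.03, 4.12]
```

Call:
send_rows(commands=[[0,0,0,-3.2,0,-2.4,-1],[0,0,0,-8,0,-1,-1],[0,0,0,-12,0,1.2,-1],[0,0,0,-12,0,1.2,-1],[0,0,0,-11,0,5,-1],[0,0,0,-9.1,0,8.4,-1],[0,0,0,-9.1,0,8.4,-1],[0,0,0,-9.1,0,8.4,-1]])

```text
time_s: 15.72
tcp_pos: [0.6637, -0.1527, 0.1851]
ee_rot: [[-0.908, 0.201, 0.368], [0.187, 0.98, -0.073], [-0.376, 0.003, -0.927]]
wrist_force: [0.5, 0.6, 0.4]
opening: 0.0001
grip_force: 0.0
```

```bash
python3 - <<'E'
from h import *
M=mouth(-.031)
go(*[(M+off(a/1000,0,b/1000),Rt(68)) for a,b in((75,52),(40,59),(15,62),(-5,49),(-12,32),(-12,14),(-7,3.7),(-5.8,.9),(-20,60))])
E
```

```text
t 15.725 p [ 0.6637 -0.1527  0.1851] F [0.5 0.6 0.4] open 0.0001 q [-20.  17. -14.  37.   3.  -8.]
[0.2, 0.1, -0.1] [0.22, 0.05, 0.24]
[0.2, 0.1, -0.1] [3.21, 0.05, -1.72]
[0.2, 0.1, -0.1] [5.41, 0.05, -2.94]
[0.2, 0.1, -0.1] [7.75, 0.05, -2.48]
[0.2, 0.1, -0.1] [9.04, 0.04, -1.17]
[0.2, 0.1, -0.1] [9.71, 0.04, 0.5]
[0.2, 0.1, -0.1] [9.64, 0.03, 1.64]
[0.2, 0.1, -0.1] [9.63, 0.03, 1.94]
[0.2, 0.1, -0.1] [8.73, 0.05, -4.07]
```

Call:
send_rows(commands=[[0,0,0,1.7,0,-0.8,-1],[0,0,0,3.2,0,-1.7,-1],[0,0,0,5.4,0,-2.9,-1],[0,0,0,7.7,0,-2.5,-1],[0,0,0,9,0,-1.2,-1],[0,0,0,9.7,0,0.5,-1],[0,0,0,9.6,0,1.5,-1],[0,0,0,9.6,0,1.9,-1],[0,0,0,9.6,0,1.9,-1],[0,0,0,9.6,0,1.9,-1]])

```text
time_s: 16.98
tcp_pos: [0.584, -0.1364, 0.1332]
ee_rot: [[-0.907, 0.201, 0.37], [0.187, 0.98, -0.074], [-0.377, 0.002, -0.926]]
wrist_force: [-11.2, 2.0, 13.2]
opening: -0.0001
grip_force: 8.3
```

```bash
python3 - <<'E'
from h import *
M=mouth(-.031)
go((M+off(-.007,0,.0037),Rt(68)),(M+rot(YAW)@ZM*.1,Rt(68)))
read_camera("scene");read_camera("top")
for c in("scene","top"):
  for q in("wide_tube_cap","slim_left_open_cap"):
    for r in regions_of(q,c)[:3]:
      ys,xs=np.where(r["pixels"]);print(c,q,round(r["score"],2),r["xy"],xs.min(),xs.max(),ys.min(),ys.max(),r["pixels"].sum())
E
```

```text
t 16.975 p [ 0.584  -0.1364  0.1332] F [-11.2   2.   13.2] open -0.0001 q [-21.  11. -31.  27.   4.  -9.]
[0.1, 0.1, -0.1] [0.15, 0.05, -0.12]
[0.1, 0.1, -0.1] [-0.38, 0.07, -9.51]
scene wide_tube_cap 0.57 [339.1, 214.5] 322 350 205 222 233
scene slim_left_open_cap 0.76 [364.9, 214.4] 358 372 200 226 253
top wide_tube_cap 0.46 [321.0, 192.6] 311 333 185 202 190
top slim_left_open_cap 0.54 [357.0, 192.2] 349 363 184 198 172
```

Call:
send_rows(commands=[[0,0,0,0,0,-3,-1],[0,0,0,0,0,-8,-1],[0,0,0,0,0,-12,-1],[0,0,0,0,-3,-13,-1],[0,0,0,0,-6.2,-13,-1],[0,0,0,0,-6.2,-13,-1]])

```text
time_s: 18.02
tcp_pos: [0.5238, -0.1896, 0.2526]
ee_rot: [[-0.906, 0.204, 0.37], [0.19, 0.979, -0.075], [-0.377, 0.002, -0.926]]
wrist_force: [-0.3, -0.2, 0.4]
opening: -0.0002
grip_force: 0.0
```

```bash
python3 - <<'E'
from h import *
M=mouth(-.093)
go(*[(M+off(a/1000,0,b/1000),Rt(68)) for a,b in((0,130),(68,120),(65,35),)])
E
```

```text
t 18.025 p [ 0.5238 -0.1896  0.2526] F [-0.3 -0.2  0.4] open -0.0002 q [-30.   1. -23.  45.   7. -17.]
[0.0, 0.2, -0.2] [-5.23, 0.29, 1.33]
[0.0, 0.2, -0.2] [-11.15, 0.3, 4.83]
[0.0, 0.2, -0.2] [-7.66, 0.29, 12.59]
```

Call:
send_rows(commands=[[0,0,0,-5,0.3,0.5,-1],[0,0,0,-11.1,0.3,4,-1],[0,0,0,-11.1,0.3,4.8,-1],[0,0,0,-9.5,0.3,8.8,-1],[0,0,0,-7.7,0.3,12.6,-1],[0,0,0,-7.7,0.3,12.6,-1],[0,0,0,-7.7,0.3,12.6,-1]])

```text
time_s: 18.9
tcp_pos: [0.6406, -0.2079, 0.1646]
ee_rot: [[-0.907, 0.201, 0.369], [0.187, 0.98, -0.073], [-0.376, 0.003, -0.926]]
wrist_force: [0.5, 0.5, 0.7]
opening: -0.0003
grip_force: 0.0
```

```bash
python3 - <<'E'
from h import *
M=mouth(-.093)
go(*[(M+off(a/1000,0,b/1000),Rt(68)) for a,b in((65,35),(35,44),(15,44),(2,36),(-6,22),(-5,9),(-.4,6.3),(.5,4))])
E
```

```text
t 18.9 p [ 0.6406 -0.2079  0.1646] F [0.5 0.5 0.7] open -0.0003 q [-26.  17. -17.  34.   6. -13.]
[0.2, 0.1, -0.0] [-0.04, -0.28, -0.02]
[0.2, 0.1, -0.0] [2.4, -0.28, -1.99]
[0.2, 0.1, -0.0] [4.25, -0.28, -2.74]
[0.2, 0.1, -0.0] [5.76, -0.28, -2.49]
[0.2, 0.1, -0.0] [7.02, -0.28, -1.49]
[0.2, 0.1, -0.0] [7.42, -0.29, -0.25]
[0.2, 0.1, -0.0] [7.1, -0.29, 0.17]
[0.2, 0.1, -0.0] [7.1, -0.29, 0.42]
```

Call:
send_rows(commands=[[0,0,0,1.2,-0.3,-1,-1],[0,0,0,2.4,-0.3,-2,-1],[0,0,0,4.2,-0.3,-2.7,-1],[0,0,0,5.8,-0.3,-2.5,-1],[0,0,0,7,-0.3,-1.5,-1],[0,0,0,7.4,-0.3,-0.3,-1],[0,0,0,7.1,-0.3,0.2,-1],[0,0,0,7.1,-0.3,0.5,-1],[0,0,0,7.1,-0.3,0.5,-1]])

```text
time_s: 20.02
tcp_pos: [0.5734, -0.1971, 0.1335]
ee_rot: [[-0.909, 0.202, 0.364], [0.189, 0.979, -0.073], [-0.371, 0.003, -0.929]]
wrist_force: [-30.1, 8.2, 33.9]
opening: 0.0
grip_force: 21.7
```

Call:
send_rows(commands=[[0,0,0,0,0,-3,-1],[0,0,0,0,0,-8,-1],[0,0,0,0,0,-13,-1],[0,0,0,5,0,-16,-1],[0,0,0,10,0,-16,-1],[0,0,0,10,0,-16,-1]])

```text
time_s: 20.78
tcp_pos: [0.4223, -0.1651, 0.2391]
ee_rot: [[-0.91, 0.202, 0.362], [0.19, 0.979, -0.069], [-0.368, 0.006, -0.93]]
wrist_force: [1.1, 0.7, 0.5]
opening: -0.0001
grip_force: 0.0
```

```bash
python3 - <<'E'
from h import *
go()
a=read_camera("scene");t=read_camera("top")
for c in("scene","top"):
  for q in("wide_tube_cap","slim_left_open_cap","slim_shut_1_cap","nozzle","brush","electrode_box"):
    for r in regions_of(q,c)[:3]:
      ys,xs=np.where(r["pixels"]);print(c,q,round(r["score"],2),np.round(r["xy"]),xs.min(),xs.max(),ys.min(),ys.max(),r["pixels"].sum())
# darkness of predicted mouth centres (cap on = dark) and where open caps stood
for y in(-.093,-.031,.031,.093):
  for c,im in(("scene",a),("top",t)):
    M=mouth(y)
    f=lambda P:[int(im[int(round(v)),int(round(u))].mean()) for u,v in proj(c,P)]
    print(y,c,"top face",f([M+rot(YAW)@ZM*.006+off(dx,0,0) for dx in(-.005,0,.005)]),"open spot",f([M+off(.022,0,h) for h in(.025,.035,.045)]))
E
```

```text
t 20.775 p [ 0.4223 -0.1651  0.2391] F [1.1 0.7 0.5] open -0.0001 q [-36. -11. -35.  46.   9. -22.]
scene wide_tube_cap 0.85 [339. 216.] 321 351 203 222 359
scene slim_left_open_cap 0.68 [353. 229.] 338 364 220 235 247
scene slim_shut_1_cap 0.43 [315. 189.] 301 320 182 193 137
scene brush 0.68 [426. 329.] 409 452 312 343 451
scene electrode_box 0.73 [339. 218.] 320 356 202 242 726
scene electrode_box 0.6 [271. 302.] 223 317 288 312 1748
scene electrode_box 0.32 [313. 191.] 302 319 183 193 117
top wide_tube_cap 0.56 [323. 197.] 311 333 185 218 483
top wide_tube_cap 0.49 [354. 205.] 346 360 195 221 290
top slim_left_open_cap 0.62 [354. 208.] 346 360 195 220 282
top slim_shut_1_cap 0.65 [256. 190.] 252 266 179 203 252
top slim_shut_1_cap 0.22 [320. 197.] 310 335 182 218 643
top brush 0.74 [426. 192.] 420 430 170 217 270
top electrode_box 0.63 [338. 270.] 297 359 249 319 824
-0.093 scene top face [52, 52, 57] open spot [51, 53, 123]
-0.093 top top face [46, 53, 62] open spot [131, 136, 133]
-0.031 scene top face [53, 48, 53] open spot [120, 170, 107]
-0.031 top top face [52, 53, 57] open spot [73, 243, 255]
0.031 scene top face [50, 51, 55] open spot [160, 134, 135]
0.031 top top face [47, 50, 63] open spot [125, 132, 144]
0.093 scene top face [47, 50, 52] open spot [84, 85, 83]
0.093 top top face [48, 54, 62] open spot [128, 133, 170]
```

```bash
python3 -c "
from station import *
print(finish_job())"
```

```text
the job is handed in; nothing more can be done
None
```

I handed the job in at about 21 s: the cameras show all four caps shut and the box and brush in place, and since the nozzle is no longer visible it should be in the wide tube; the judge's verdict was not shown.

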